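Lay out the rivet-setting place on the leather bench

ROBOT

A 6-joint arm with a two-finger parallel gripper is mounted at the origin on the work surface. World frame = base frame: x ahead of the robot, y to its left, z up, the work surface at z = 0. Lengths are in m, angles in rad, forces in N, time in s.
With the tool pointing down it reaches from about 0.375 to 0.975 m from the base axis. Payload 3.8 kg.
Tool frame: the origin (TCP) lies on the mounting face of the last link; the fingertips stand 173 mm ahead of it and the grasp point (between the pads) lies 155 mm ahead of it (bot.hold_point_z is the distance from the TCP to the grasp point, in m); z points along the fingers, y is the line along which they close (so a half turn about z gives the same grasp; the last joint's range is limited). The gripper opens to 85 mm and grips with 20 to 120 N. Pads are 22 mm wide; open, the fingers measure 114 mm over their backs; the gripper's body (76 mm by 85 mm) begins 54 mm behind the grasp point. The pads swing forward as they close: fully open they stand 13 mm farther back than shut.
Start: joints at [-1.338, 0.264, 1.604, -0, 1.274, -0.037], TCP at [0.18, -0.651, 0.405] pointing down, gripper open.
Joint ranges: [-2.63, 2.63], [-0.94, 2.18], [0.31, 2.57], [-1.31, 4.45], [0, 2.66], [-2.55, 2.55]. Speed limits (rad/s): [2.57, 2.57, 3.14, 3.14, 3.14, 3.14].

INTERFACE

Orientations are given as a rotation vector (axis times angle).
In Python, from workcell import bot, optics gives the robot as it stands.
- The arm moves only by the shell command python3 -m jog 'ROWS' [OPENING] [FORCE]. ROWS is JSON, a list of rows, each an object of numbers: "dx", "dy", "dz": the shift along the tool's x, y, z in mm; "ax", "ay", "az": the turn, a rotation vector about the tool's x, y, z in degrees. A call has 1 to 20 rows; each row shifts and turns the commanded pose from where the row before left it, along the tool's axes as they then stand; what a row does not reach is not made up. A row lasts 1/12 s, in which the tool goes at most 41.7 mm and 7.16 degrees, less where a joint would pass 70% of its speed; a pose out of reach is approached as far as the arm can. A call with a gripper value outside its range is refused whole. OPENING is the opening, from 0 (shut) to 1 (fully open), set as the call begins (- or left out, the last holds). The fingers move at their own pace and stop on an object; FORCE is the grip in N (left out, the last holds). Time passes only in rows, so rows that do not move let the fingers close. It gives the time, the measured TCP pose, the force, the opening and the grip force at its end, in the units of the state.
- bot.read_state(): the state, without advancing time (a new reading comes with each control period).
- optics.read_camera(name): name is "scene" or "top" or "wrist"; returns a dict with "img" (384x512x3 uint8, red, green, blue), "vertical_fov" (degrees; the focal length in pixels is half the picture's height over the tangent of half this angle, whatever the lens; pixels are square), "cx", "cy" (the principal point, pixels), "k1" (the pictures are not rectified: a ray, as slopes to the right and down, at radius r is drawn at 1 + k1 r^2 times it, then the intrinsics apply), "R" (3x3) and "t" (3): a world point X has camera coordinates R X + t; the wrist camera has in their place "tool_from_camera" (4x4, takes a point from camera to tool coordinates, whose origin is the TCP and whose axes are the flange's). Camera axes: x right, y down, z forward; pixel columns grow to the right and rows downward; lengths in m; the calibration is good to about 2 mm. A picture is of the moment at which its call begins: read the wrist's pose just before it. There is no depth.
- bot.finish_job(): hands the job in; it is judged then, once.
The state is a dict: "time": time; "q": joint angles; "joint_vel": joint speeds; "joint_torque": joint torques, N m; "tool_pos": TCP position; "tcp_rot": TCP orientation; "wrist_force": force on the tool from outside, world axes, zero at the start; "torque": the same for the moment, N m; "width": opening from 0.0 (shut) to 1.0 (fully open); "grip_force": force on a finger pad.
Only numpy, scipy, OpenCV 4.12 (cv2) and the standard library are available. Lean on these libraries where they do the work, as an engineer would, in place of code of your own. Each camera call takes 0.05 s, during which the arm holds its last target. There are 200 camera calls.

TASK

Lay the bench out for setting rivets: put the round steel anvil on the middle of the marble slab, stand the wide jar in the gap between the slab and the punch stand, in line with their middles and at least 3 cm clear of both, and set the small jar centred on top of the wide jar's lid. Stand the maul, handle up, beside the slab on the side away from the punch stand, level with the slab's middle and about 3 cm from it. Leave everything upright and let go, and do not disturb the thread spool, the oil bottle or the brush.

Things in the scene. Friction and masses are not known exactly. Their poses are not given: they have to be found in the camera images.
- mat: fixed green cutting mat, 320 (x) x 680 (y) x 3 mm; origin under its centre; x points away from the robot (within 5 degrees), y to its left. Slab, stand and the four loose things stand on its top, 3 mm over the bench: slab and stand in a row along y, centres 260-300 mm apart, either one on the left; the loose things in a row nearer the robot, in any order, about 160 mm apart
- slab: white marble setting slab, fixed, 110 x 110 x 30 mm high; origin at the centre of its underside, on the mat; its x and y are parallel to the mat's
- stand: wooden punch stand, fixed, 50 (x) x 110 (y) x 45 mm high, with two rows of upright steel punches that reach 83 mm above its foot; origin at the centre of its underside, on the mat; its x and y are parallel to the mat's
- anvil: dark steel anvil disc with small dimples, loose, diameter 50 mm, 25 mm high, about 0.35 kg; origin at the centre of its underside, z up
- wide_jar: clear wide jar of brass rivets with a flat metal lid, closed, loose, diameter 60 mm, 45 mm high with its lid, about 0.16 kg; origin at the centre of its underside, z up
- small_jar: clear small jar of brass rivets with a flat metal lid, closed, loose, diameter 36 mm, 45 mm high with its lid, about 0.06 kg; origin at the centre of its underside, z up
- maul: maul standing on its white head with its wooden handle straight up, loose, 140 mm tall in all, about 0.3 kg; head 68 mm high, at most 54 mm in diameter near its foot and 50 mm near its top; handle from 68 to 140 mm above the foot, diameter 26 mm between 85 and 135 mm; origin at the centre of its foot, z up along the handle
- spool: bystander: red and grey thread spool standing on the bench at the left, diameter 40 mm, 50 mm high; origin at the centre of its underside
- oil_bottle: bystander: amber oil bottle with a black cap standing on the bench at the right, diameter 48 mm, 108 mm high; origin at the centre of its underside
- brush: bystander: dark wooden brush lying bristles down on the bench beyond the mat, 50 (x) x 150 (y) x 40 mm high; origin at the centre of its underside
Things that resemble listed ones, but are neither listed nor needed, are in the scene too. What is shaped like the wide_jar but blue is not meant.

How it is judged:
By the outcome, as a careful person would: the job done as asked, in the order asked, and still so for the second after the job is handed in, with the robot touching nothing.
It also fails if it takes over 109 s, if anything falls off the work surface, if the arm or the gripper's body presses on something with over 40 N, if the wrist force passes 120 N, or if a joint passes its speed limit or range.

## Working session

There is one attempt and no reset: what is moved stays moved. The work goes in short steps, Python scripts to look and compute and a shell command to move; the robot and the scene stay as the last step left them, time stands still between calls to the robot, and variables do not carry over. Pictures are saved under pics/ and viewed, at most 14 in all, crops included, and the job is handed in when it is done.

```bash
ls; mkdir -p pics
cat > h.py <<'E'
import numpy as np, cv2
from workcell import bot, optics
from scipy.spatial.transform import Rotation as Ro
def cam(name):
    s=bot.read_state(); c=optics.read_camera(name)
    if 'R' not in c or c.get('R') is None:
        T=np.array(c['tool_from_camera']); Rt=Ro.from_rotvec(s['tcp_rot']).as_matrix()
        Rc=Rt@T[:3,:3]; o=Rt@T[:3,3]+np.array(s['tool_pos'])
        c['R']=Rc.T; c['t']=-Rc.T@o
    c['R']=np.array(c['R']);c['t']=np.array(c['t'])
    f=c['img'].shape[0]/2/np.tan(np.radians(c['vertical_fov'])/2)
    c['K']=np.array([[f,0,c['cx']],[0,f,c['cy']],[0,0,1]]); c['D']=np.array([c['k1'],0,0,0.])
    return c
def ray(c,uv):
    p=cv2.undistortPoints(np.array(uv,float).reshape(-1,1,2),c['K'],c['D']).reshape(-1,2)
    d=np.c_[p,np.ones(len(p))]@c['R']; return -c['R'].T@c['t'],d
def plane(c,uv,z):
    o,d=ray(c,uv); return o+d*((z-o[2])/d[:,2])[:,None]
def proj(c,X):
    return cv2.projectPoints(np.array(X,float).reshape(-1,1,3),cv2.Rodrigues(c['R'])[0],c['t'],c['K'],c['D'])[0].reshape(-1,2)
def save(n,im): cv2.imwrite('pics/'+n+'.png',im[...,::-1])
E
python3 - <<'E'
from h import *
import pickle
d={}
for n in('top','scene'):
    c=cam(n); d[n]=c; print(n,-c['R'].T@c['t'],c['vertical_fov'],c['k1'],c['R'][2]); save(n+'0',c['img'])
pickle.dump(d,open('c0.pkl','wb'))
s=bot.read_state();print(s)
E
```

```text
pics
top [0.43272666 0.01447953 1.10249728] 52.338786750133124 -0.014910264579283796 [ 0.14088422 -0.03170934 -0.98951814]
scene [1.37595295 0.81149571 0.97616468] 48.91579005462077 -0.0917676158266228 [-0.54298511 -0.56056431 -0.62524782]
{'time': 0.1, 'q': array([-1.33789915e+00,  2.64720407e-01,  1.60526278e+00, -1.57137271e-05,
        1.27373176e+00, -3.68875962e-02]), 'joint_vel': array([-0.00140116, -0.00143827, -0.00232216, -0.00015329, -0.00090307,
        0.00059848]), 'joint_torque': array([ 3.20219942e-04, -5.16708148e+01, -3.68587947e+01, -7.40058886e-05,
        6.26404901e-03,  1.57964564e-05]), 'tool_pos': array([ 0.17983443, -0.65027515,  0.40344377]), 'tcp_rot': array([-3.11096136e+00, -4.22216254e-01,  3.49441824e-04]), 'wrist_force': array([ 0.20199649,  0.47470807, -0.35864092]), 'torque': array([-0.00055782, -0.00579355,  0.00467221]), 'grip_force': 0.0, 'width': 0.999487380511287}
```

View pics/top0.png

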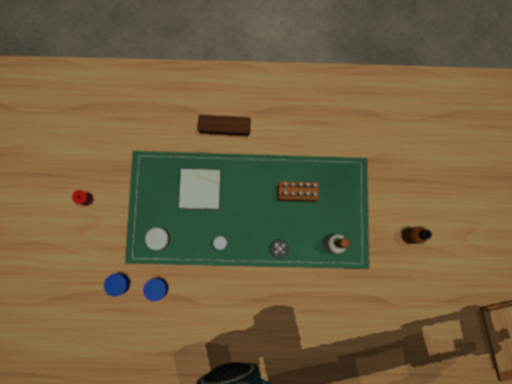

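View pics/scene0.png

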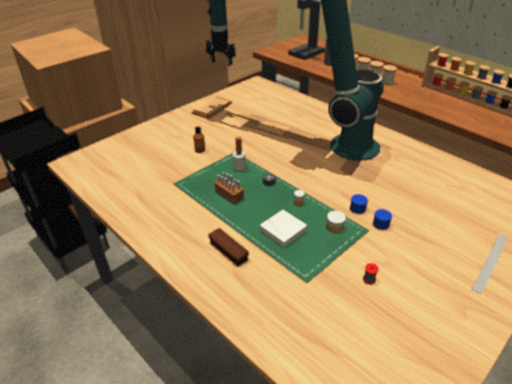

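Top view: slab is at (200,188), stand at (298,190). The loose row holds the wide jar (157,238), small jar (220,242), anvil (280,248) and maul (338,243). Bystanders are the spool (82,198), oil bottle (417,235) and brush (224,125). Possible mix-ups for the wide jar are the blue jars at (116,284) and (155,289), and the small clear jar at (220,242). I choose the clear, larger, metal-lidded one at (157,238).

```bash
cat > m.py <<'E'
from h import *
import pickle
d=pickle.load(open('c0.pkl','rb'));c=d['top'];im=c['img'];hsv=cv2.cvtColor(im,cv2.COLOR_RGB2HSV)
green=cv2.inRange(hsv,(60,80,20),(95,255,200)); green[:, :100]=0;green[300:]=0
cs=max(cv2.findContours(green,0,2)[0],key=cv2.contourArea)
box=cv2.boxPoints(cv2.minAreaRect(cs)); P=plane(c,box,.003);print('mat',P.round(4).tolist(),'c',P.mean(0).round(4))
hull=np.zeros_like(green);cv2.drawContours(hull,[cs],-1,255,-1)
ng=cv2.bitwise_and(hull,cv2.bitwise_not(green)); ng=cv2.morphologyEx(ng,cv2.MORPH_OPEN,np.ones((4,4)))
for k in cv2.findContours(ng,0,2)[0]:
    if cv2.contourArea(k)<60: continue
    x,y,w,h=cv2.boundingRect(k); (u,v),wh,a=cv2.minAreaRect(k)
    print((x,y,w,h),round(u,1),round(v,1),np.round(wh,1),round(a,1),*[plane(c,[(u,v)],z)[0,:2].round(4) for z in(.033,.048,.028)])
big=cv2.resize(im[145:305,95:365],None,fx=2.9,fy=2.9,interpolation=2);save('crop0',big)
E
python3 m.py
```

```text
mat [[0.4032, 0.3371, 0.003], [0.7152, 0.3466, 0.003], [0.7096, -0.3507, 0.003], [0.3922, -0.3328, 0.003]] c [0.555 0.    0.003]
(272, 241, 18, 18) 280.5 249.5 [17. 17.] 90.0 [ 0.4414 -0.0868] [ 0.4413 -0.0854] [ 0.4415 -0.0873]
(214, 236, 15, 16) 221.0 243.5 [15. 14.] 90.0 [0.4559 0.075 ] [0.4556 0.0742] [0.4561 0.0753]
(324, 235, 27, 20) 337.0 244.5 [19. 26.] 90.0 [ 0.4565 -0.2421] [ 0.4562 -0.2385] [ 0.4566 -0.2433]
(145, 228, 26, 24) 157.5 239.5 [23. 25.] 90.0 [0.4648 0.2466] [0.4643 0.2434] [0.4649 0.2477]
(278, 181, 43, 22) 299.0 191.5 [21. 42.] 90.0 [ 0.6019 -0.1382] [ 0.5996 -0.1361] [ 0.6027 -0.1389]
(179, 169, 43, 42) 200.0 189.5 [41. 42.] 90.0 [0.6034 0.1362] [0.601  0.1345] [0.6042 0.1368]
```

View pics/crop0.png

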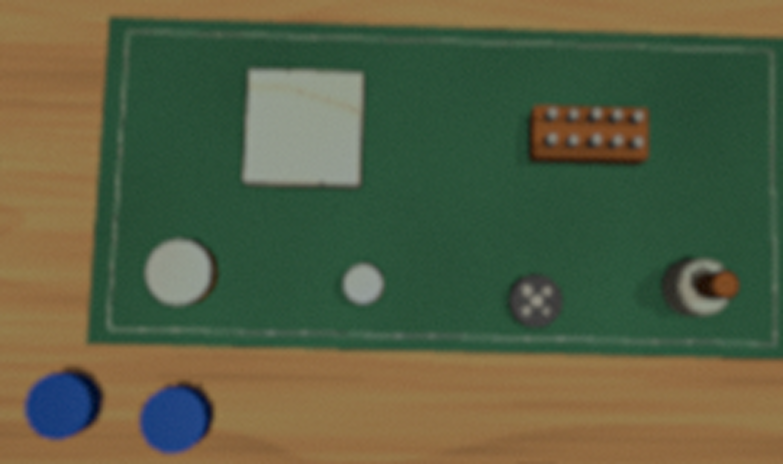

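The crop confirms it: the clear wide jar with the metal lid is at crop (180,272), the small jar at (362,284), the dimpled anvil at (535,300) and the maul at (700,287). The blue jars sit off the mat. I'll move over the anvil and measure with the wrist camera.

```bash
python3 -m jog '[{"az":5.1},{"az":5.1},{"az":5.1},{"dx":15,"dy":-33},{"dx":15,"dy":-33},{"dx":15,"dy":-33},{"dx":15,"dy":-33},{"dx":15,"dy":-33},{"dx":15,"dy":-33},{"dx":15,"dy":-33},{"dx":15,"dy":-33},{"dx":15,"dy":-33},{"dx":15,"dy":-33},{"dx":15,"dy":-33},{"dx":15,"dy":-33},{"dx":15,"dy":-33},{"dx":15,"dy":-33},{"dx":15,"dy":-33},{"dx":15,"dy":-33},{"dx":15,"dy":-33}]' 1 40
python3 -m jog '[{"dx":0},{"dx":0},{"dx":0}]'
python3 - <<'E'
from h import *
import pickle
c=cam('wrist');save('w1',c['img']);pickle.dump(c,open('w1.pkl','wb'))
print(c['tool_from_camera'],c['vertical_fov'],c['k1'],bot.hold_point_z, Ro.from_rotvec(bot.read_state()['tcp_rot']).as_matrix().round(4))
E
```

```text
[[ 7.53382154e-05 -9.59619239e-01 -2.81302169e-01  7.08773808e-02]
 [ 9.99999113e-01  4.46410752e-04 -1.25504257e-03 -4.61686100e-04]
 [ 1.32993931e-03 -2.81301825e-01  9.59618421e-01  3.06911708e-02]
 [ 0.00000000e+00  0.00000000e+00  0.00000000e+00  1.00000000e+00]] 58.77832300774537 -0.061335187173093664 0.1547 [[ 9.638e-01  2.666e-01 -4.000e-04]
 [ 2.666e-01 -9.638e-01  1.700e-03]
 [ 1.000e-04 -1.800e-03 -1.000e+00]]invalid input
invalid input
```

View pics/w1.png

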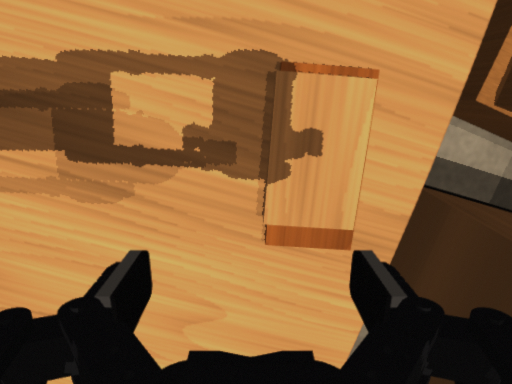

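The call was refused, so the arm is still at its start: the picture shows the bench with a wooden block at (320,155). I'll test whether a row needs all six keys.

All six keys are needed. The turn worked, so now the traverse.

```bash
python3 -m jog '[{"dx":15,"dy":-33,"dz":0,"ax":0,"ay":0,"az":0},{"dx":15,"dy":-33,"dz":0,"ax":0,"ay":0,"az":0},{"dx":15,"dy":-33,"dz":0,"ax":0,"ay":0,"az":0},{"dx":15,"dy":-33,"dz":0,"ax":0,"ay":0,"az":0},{"dx":15,"dy":-33,"dz":0,"ax":0,"ay":0,"az":0},{"dx":15,"dy":-33,"dz":0,"ax":0,"ay":0,"az":0},{"dx":15,"dy":-33,"dz":0,"ax":0,"ay":0,"az":0},{"dx":15,"dy":-33,"dz":0,"ax":0,"ay":0,"az":0},{"dx":15,"dy":-33,"dz":0,"ax":0,"ay":0,"az":0},{"dx":15,"dy":-33,"dz":0,"ax":0,"ay":0,"az":0},{"dx":15,"dy":-33,"dz":0,"ax":0,"ay":0,"az":0},{"dx":15,"dy":-33,"dz":0,"ax":0,"ay":0,"az":0},{"dx":15,"dy":-33,"dz":0,"ax":0,"ay":0,"az":0},{"dx":15,"dy":-33,"dz":0,"ax":0,"ay":0,"az":0},{"dx":15,"dy":-33,"dz":0,"ax":0,"ay":0,"az":0},{"dx":15,"dy":-33,"dz":0,"ax":0,"ay":0,"az":0},{"dx":15,"dy":-33,"dz":0,"ax":0,"ay":0,"az":0},{"dx":0,"dy":0,"dz":0,"ax":0,"ay":0,"az":0},{"dx":0,"dy":0,"dz":0,"ax":0,"ay":0,"az":0},{"dx":0,"dy":0,"dz":0,"ax":0,"ay":0,"az":0}]'
python3 - <<'E'
from h import *
import pickle
c=cam('wrist');save('w2',c['img']);pickle.dump(c,open('w2.pkl','wb'))
E
```

```text
time: 2.07
tool_pos: [0.4341, -0.0893, 0.4044]
tcp_rot: [3.141, 0.004, -0.001]
wrist_force: [-0.2, 0.2, 0.5]
width: 0.999
grip_force: 0.0
```

View pics/w2.png

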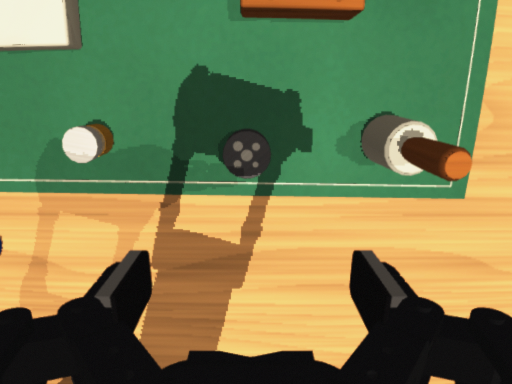

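The wrist view shows the anvil at about (246,153) with its centre dimple at (246,156), the small jar lid at (80,144), the maul's handle top at (458,163), and the slab's near right corner at (70,46). Now to measure these.

Run:
```python
from h import *
import pickle
c=pickle.load(open('w2.pkl','rb'));im=c['img'];hsv=cv2.cvtColor(im,cv2.COLOR_RGB2HSV)
r=hsv[100:200,200:300]; m=cv2.inRange(r,(0,0,0),(255,90,255)); m=cv2.morphologyEx(m,cv2.MORPH_CLOSE,np.ones((5,5)))
k=max(cv2.findContours(m,0,2)[0],key=cv2.contourArea); b=cv2.boundingRect(k);e=cv2.fitEllipse(k);print(b,e)
d=cv2.inRange(r,(0,0,95),(255,60,255)); n,l,s,ce=cv2.connectedComponentsWithStats(d)
print(s[1:,4],ce[1:]+[200,100])
print('anvil whole@.016',plane(c,[(e[0][0]+200,e[0][1]+100)],.016),'dimple mid@.028',plane(c,[(246,156)],.028))
lid=cv2.inRange(hsv[110:180,50:100],(0,0,170),(255,60,255));k=max(cv2.findContours(lid,0,2)[0],key=cv2.contourArea);e=cv2.fitEllipse(k);print('sj',e,plane(c,[(e[0][0]+50,e[0][1]+110)],.048))
print('maul top',plane(c,[(458,163)],.143))
# mat near edge line: green boundary
g=cv2.inRange(hsv,(60,80,20),(95,255,255)); pts=[]
for u in list(range(10,30))+list(range(300,460,4)):
    v=np.where(g[:,u]>0)[0].max(); pts.append((u,v))
P=plane(c,pts,.003);vx=cv2.fitLine(P[:,:2].astype(np.float32),cv2.DIST_HUBER,0,.01,.01).ravel();print('edge',vx,np.degrees(np.arctan2(-vx[0],vx[1])))
# scene view triangulation check of slab / stand
d=pickle.load(open('c0.pkl','rb'))['scene'];h=cv2.cvtColor(d['img'],cv2.COLOR_RGB2HSV)
w=cv2.inRange(h,(0,0,175),(40,60,255)); w[:195]=0;w[260:]=0;w[:,:255]=0;w[:,315:]=0
k=max(cv2.findContours(w,0,2)[0],key=cv2.contourArea);q=cv2.minAreaRect(k);print('slab scene',q,plane(d,[q[0]],.033),plane(d,cv2.approxPolyDP(k,5,True).reshape(-1,2),.033).round(3).tolist())
```

```text
(0, 28, 100, 57) ((47.66911697387695, 56.95821762084961), (52.083106994628906, 95.80447387695312), 89.04790496826172)
[ 70  44  98  37  21   2  17 119   1  57] [[237.55714286 145.71428571]
 [255.52272727 146.09090909]
 [246.20408163 154.89795918]
 [236.94594595 163.10810811]
 [255.         164.        ]
 [258.         174.5       ]
 [249.47058824 176.82352941]
 [231.27731092 182.49579832]
 [269.         183.        ]
 [285.31578947 183.42105263]]
anvil whole@.016 [[ 0.44017954 -0.08589767  0.016     ]] dimple mid@.028 [[ 0.44333957 -0.0842887   0.028     ]]
sj ((29.20876693725586, 34.4375114440918), (32.56730270385742, 36.978214263916016), 139.1327667236328) [[0.45845628 0.07757505 0.048     ]]
maul top [[ 0.4598452 -0.2348849  0.143    ]]
edge [ 0.01360632  0.99990743  0.39409608 -0.19848207] -0.77960885
slab scene ((283.0, 224.99998474121094), (37.7196159362793, 26.625612258911133), 33.6900634765625) [[0.61037107 0.14129827 0.033     ]] [[0.557, 0.088, 0.033], [0.661, 0.09, 0.033], [0.662, 0.194, 0.033], [0.556, 0.19, 0.033]]
```

```bash
python3 -m jog '[{"dx":5,"dy":-2,"dz":25,"ax":0,"ay":0,"az":0.9},{"dx":5,"dy":-2,"dz":25,"ax":0,"ay":0,"az":0},{"dx":0,"dy":0,"dz":30,"ax":0,"ay":0,"az":0},{"dx":0,"dy":0,"dz":30,"ax":0,"ay":0,"az":0},{"dx":0,"dy":0,"dz":0,"ax":0,"ay":0,"az":0},{"dx":0,"dy":0,"dz":0,"ax":0,"ay":0,"az":0},{"dx":0,"dy":0,"dz":0,"ax":0,"ay":0,"az":0}]'
python3 - <<'E'
from h import *
c=cam('wrist');im=c['img'];save('w3',im);hsv=cv2.cvtColor(im,cv2.COLOR_RGB2HSV)
s=bot.read_state();print(s['tool_pos'],s['tcp_rot'])
p=proj(c,[(.4445,-.0848,.028)])[0];print(p)
x,y=p.astype(int);o=np.array([x-50,y-50]);r=hsv[y-50:y+50,x-50:x+50]
n,l,st,ce=cv2.connectedComponentsWithStats(cv2.inRange(r,(0,0,95),(255,60,255)))
for a,q in zip(st[1:,4],ce[1:]):
    if a>30:print(a,q+o,plane(c,[q+o],.028)[0])
E
```

```text
time: 2.7
tool_pos: [0.4447, -0.0865, 0.296]
tcp_rot: [3.141, -0.026, 0.002]
wrist_force: [-0.2, 0.2, 0.1]
width: 1.003
grip_force: 0.0
[ 0.4452312  -0.08641364  0.29679559] [ 3.14065333 -0.0254184   0.00508901]
[248.60452376 195.96494302]
152 [235.86842105 183.41447368] [ 0.45407077 -0.07580935  0.028     ]
103 [261.47572816 183.9223301 ] [ 0.45339245 -0.09422286  0.028     ]
195 [248.33333333 195.77435897] [ 0.44464777 -0.08460553  0.028     ]
74 [235.89189189 207.90540541] [ 0.43549681 -0.07529686  0.028     ]
41 [261.         208.24390244] [ 0.4349353  -0.09373689  0.028     ]
417 [247.98800959 226.86570743] [ 0.42040987 -0.0839047   0.028     ]
```

View pics/w3.png

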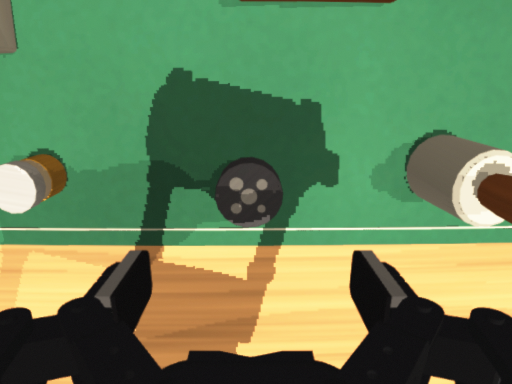

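The view at (248,196) confirms the anvil centred between the open fingers, with the two heights agreeing on (0.4446, −0.0846). Descend and grip.

```bash
python3 -m jog '[{"dx":0,"dy":-2,"dz":25,"ax":0,"ay":0,"az":0},{"dx":0,"dy":0,"dz":30,"ax":0,"ay":0,"az":0},{"dx":0,"dy":0,"dz":25,"ax":0,"ay":0,"az":0},{"dx":0,"dy":0,"dz":20,"ax":0,"ay":0,"az":0},{"dx":0,"dy":0,"dz":16,"ax":0,"ay":0,"az":0},{"dx":0,"dy":0,"dz":0,"ax":0,"ay":0,"az":0},{"dx":0,"dy":0,"dz":0,"ax":0,"ay":0,"az":0}]'
python3 -m jog '[{"dx":0,"dy":0,"dz":0,"ax":0,"ay":0,"az":0},{"dx":0,"dy":0,"dz":0,"ax":0,"ay":0,"az":0},{"dx":0,"dy":0,"dz":0,"ax":0,"ay":0,"az":0},{"dx":0,"dy":0,"dz":0,"ax":0,"ay":0,"az":0},{"dx":0,"dy":0,"dz":0,"ax":0,"ay":0,"az":0},{"dx":0,"dy":0,"dz":0,"ax":0,"ay":0,"az":0},{"dx":0,"dy":0,"dz":0,"ax":0,"ay":0,"az":0},{"dx":0,"dy":0,"dz":0,"ax":0,"ay":0,"az":0},{"dx":0,"dy":0,"dz":0,"ax":0,"ay":0,"az":0},{"dx":0,"dy":0,"dz":0,"ax":0,"ay":0,"az":0}]' 0 60
```

```text
time: 3.33
tool_pos: [0.4452, -0.0838, 0.1798]
tcp_rot: [3.141, -0.024, 0.002]
wrist_force: [0.4, 0.6, -0.7]
width: 1.0
grip_force: 0.0
time: 4.17
tool_pos: [0.4456, -0.0839, 0.181]
tcp_rot: [3.14, -0.022, 0.005]
wrist_force: [-2.8, -0.8, 10.2]
width: 0.559
grip_force: 60.8
```

```bash
python3 -m jog '[{"dx":0,"dy":0,"dz":-10,"ax":0,"ay":0,"az":0},{"dx":0,"dy":0,"dz":-30,"ax":0,"ay":0,"az":0},{"dx":0,"dy":0,"dz":-30,"ax":0,"ay":0,"az":0},{"dx":0,"dy":0,"dz":-30,"ax":0,"ay":0,"az":0},{"dx":0,"dy":0,"dz":-30,"ax":0,"ay":0,"az":0},{"dx":5,"dy":-22,"dz":-20,"ax":0,"ay":0,"az":0},{"dx":5,"dy":-25,"dz":-20,"ax":0,"ay":0,"az":0},{"dx":5,"dy":-25,"dz":0,"ax":0,"ay":0,"az":0},{"dx":5,"dy":-25,"dz":0,"ax":0,"ay":0,"az":0},{"dx":5,"dy":-25,"dz":0,"ax":0,"ay":0,"az":0},{"dx":5,"dy":-25,"dz":0,"ax":0,"ay":0,"az":0},{"dx":5,"dy":-25,"dz":0,"ax":0,"ay":0,"az":0},{"dx":5,"dy":-25,"dz":0,"ax":0,"ay":0,"az":0},{"dx":5,"dy":-25,"dz":0,"ax":0,"ay":0,"az":0},{"dx":0,"dy":0,"dz":0,"ax":0,"ay":0,"az":0},{"dx":0,"dy":0,"dz":0,"ax":0,"ay":0,"az":0},{"dx":0,"dy":0,"dz":0,"ax":0,"ay":0,"az":0}]'
python3 - <<'E'
from h import *
import pickle
c=cam('wrist');save('w4',c['img']);pickle.dump(c,open('w4.pkl','wb'));s=bot.read_state();print(s['tool_pos'],s['tcp_rot'],s['width'])
E
```

```text
time: 5.58
tool_pos: [0.4921, 0.1377, 0.3485]
tcp_rot: [3.141, -0.022, -0.002]
wrist_force: [0.6, 0.3, -3.4]
width: 0.561
grip_force: 63.8
[0.49208966 0.13735883 0.34848042] [ 3.14084836e+00 -2.32375249e-02 -1.60330383e-03] 0.5627096730936435
```

View pics/w4.png

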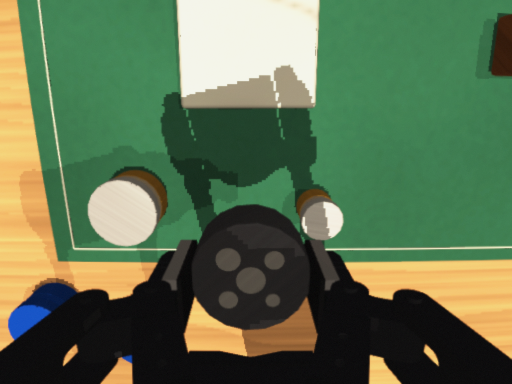

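The held anvil has its centre dimple at (251,281), and the slab's near edge is at row ~105 with sides at u≈180 and 318. The wide jar lid is at (123,212) and the small jar lid at (322,220). Now measuring the slab from its edges.

Run:
```python
from h import *
import pickle
c=pickle.load(open('w4.pkl','rb'));im=c['img'];hsv=cv2.cvtColor(im,cv2.COLOR_RGB2HSV)
m=cv2.inRange(hsv,(0,0,100),(60,75,255))
L=[];R=[];B=[]
for v in range(5,95,3):
    u=np.where(m[v,150:350]>0)[0]+150; L.append((u.min(),v));R.append((u.max()+1,v))
for u in range(190,310,3):
    v=np.where(m[80:125,u]>0)[0]+80; B.append((u,v.max()+1))
print(L[::8],R[::8],B[::6])
f=lambda p:cv2.fitLine(plane(c,p,.033)[:,:2].astype(np.float32),cv2.DIST_HUBER,0,.01,.01).ravel()
for n,p in(('L',L),('R',R),('B',B)): print(n,f(p))
for q in [(251,281)]: print('anvil',plane(c,[q],.1955))
def lid(x0,x1,y0,y1,z,zf):
    k=max(cv2.findContours(cv2.inRange(hsv[y0:y1,x0:x1],(0,0,165),(255,50,255)),0,2)[0],key=cv2.contourArea);k=cv2.convexHull(k)
    (a,b),r=cv2.minEnclosingCircle(k); e=cv2.fitEllipse(k); o=np.array([x0,y0]); print(e,plane(c,[e[0]+o],z)[0], plane(c,[(a+x0,b+y0)],z)[0], r)
lid(80,165,170,250,.048,0); lid(295,350,195,245,.048,0)
# dimple of held anvil
n,l,st,ce=cv2.connectedComponentsWithStats(cv2.inRange(hsv[230:320,205:295],(0,0,80),(255,80,255)))
print([ (a,(q+[205,230]).round(1)) for a,q in zip(st[1:,4],ce[1:]) if a>50])
```

```text
[(np.int64(176), 5), (np.int64(177), 29), (np.int64(178), 53), (np.int64(180), 77)] [(np.int64(320), 5), (np.int64(319), 29), (np.int64(318), 53), (np.int64(317), 77)] [(190, np.int64(108)), (208, np.int64(108)), (226, np.int64(108)), (244, np.int64(108)), (262, np.int64(108)), (280, np.int64(108)), (298, np.int64(108))]
L [ 0.9999372  -0.01120697  0.5979787   0.1932427 ]
R [ 0.9999094  -0.01346098  0.5964171   0.08353318]
B [0.01395271 0.99990267 0.55160254 0.13858548]
anvil [[0.48980289 0.13781964 0.1955    ]]
((41.78361129760742, 42.747833251953125), (63.04305648803711, 70.86956024169922), 123.77908325195312) [0.46796352 0.24733565 0.048     ] [0.46774003 0.24760844 0.048     ] 35.41549301147461
((36.80785369873047, 23.77048110961914), (20.873985290527344, 36.24180221557617), 169.75936889648438) [0.46022147 0.06962881 0.048     ] [0.45962065 0.07326401 0.048     ] 18.06941032409668
[(np.int32(399), array([227.7, 259.4])), (np.int32(247), array([273.9, 260. ])), (np.int32(544), array([250.4, 279.8])), (np.int32(214), array([227.9, 299.5])), (np.int32(111), array([272.3, 300. ]))]
```

Slab width comes out at 109.7 mm (110 given) and its centre at about (0.6066, 0.1384). The top and scene views average to the same point. Move and lower the anvil.

```bash
python3 -m jog '[{"dx":20,"dy":-1,"dz":0,"ax":0,"ay":0,"az":0},{"dx":29,"dy":-1,"dz":0,"ax":0,"ay":0,"az":0},{"dx":29,"dy":-0.5,"dz":10,"ax":0,"ay":0,"az":0},{"dx":25,"dy":0,"dz":20,"ax":0,"ay":0,"az":0},{"dx":13,"dy":0,"dz":30,"ax":0,"ay":0,"az":0},{"dx":0,"dy":0,"dz":30,"ax":0,"ay":0,"az":0},{"dx":0,"dy":0,"dz":20,"ax":0,"ay":0,"az":0},{"dx":0,"dy":0,"dz":15,"ax":0,"ay":0,"az":0},{"dx":0,"dy":0,"dz":5,"ax":0,"ay":0,"az":0},{"dx":0,"dy":0,"dz":0,"ax":0,"ay":0,"az":0},{"dx":0,"dy":0,"dz":0,"ax":0,"ay":0,"az":0},{"dx":0,"dy":0,"dz":0,"ax":0,"ay":0,"az":0}]'
```

```text
time: 6.63
tool_pos: [0.6096, 0.1384, 0.2206]
tcp_rot: [-3.141, 0.024, -0.005]
wrist_force: [-0.1, -0.5, -3.2]
width: 0.558
grip_force: 63.8
```

```bash
python3 -m jog '[{"dx":-1.5,"dy":0,"dz":4,"ax":0,"ay":0,"az":0},{"dx":0,"dy":0,"dz":3,"ax":0,"ay":0,"az":0},{"dx":0,"dy":0,"dz":1,"ax":0,"ay":0,"az":0},{"dx":0,"dy":0,"dz":0,"ax":0,"ay":0,"az":0},{"dx":0,"dy":0,"dz":0,"ax":0,"ay":0,"az":0}]'
```

```text
time: 7.05
tool_pos: [0.6072, 0.1388, 0.2112]
tcp_rot: [3.141, -0.023, 0.0]
wrist_force: [-2.2, 0.0, -0.0]
width: 0.559
grip_force: 64.0
```

The force went from −3.2 to 0 N, so the slab now carries the anvil. Release, rise, and back off to look.

```bash
python3 -m jog '[{"dx":0,"dy":0,"dz":0,"ax":0,"ay":0,"az":0},{"dx":0,"dy":0,"dz":0,"ax":0,"ay":0,"az":0},{"dx":0,"dy":0,"dz":0,"ax":0,"ay":0,"az":0},{"dx":0,"dy":0,"dz":0,"ax":0,"ay":0,"az":0},{"dx":0,"dy":0,"dz":0,"ax":0,"ay":0,"az":0},{"dx":0,"dy":0,"dz":-10,"ax":0,"ay":0,"az":0},{"dx":0,"dy":0,"dz":-30,"ax":0,"ay":0,"az":0},{"dx":0,"dy":0,"dz":-35,"ax":0,"ay":0,"az":0},{"dx":0,"dy":0,"dz":-35,"ax":0,"ay":0,"az":0},{"dx":-20,"dy":0,"dz":-30,"ax":0,"ay":0,"az":0},{"dx":-20,"dy":0,"dz":0,"ax":0,"ay":0,"az":0},{"dx":0,"dy":0,"dz":0,"ax":0,"ay":0,"az":0},{"dx":0,"dy":0,"dz":0,"ax":0,"ay":0,"az":0},{"dx":0,"dy":0,"dz":0,"ax":0,"ay":0,"az":0}]' 1 40
python3 - <<'E'
from h import *
import pickle
c=cam('wrist');im=c['img'];save('w5',im);pickle.dump(c,open('w5.pkl','wb'));s=bot.read_state();print(s['tool_pos'],s['tcp_rot'],s['width'])
E
```

```text
time: 8.22
tool_pos: [0.5672, 0.1393, 0.3503]
tcp_rot: [3.141, -0.023, -0.0]
wrist_force: [0.8, -0.5, -0.7]
width: 0.997
grip_force: 0.0
[0.56734685 0.13921311 0.34983185] [ 3.14113877e+00 -2.31281853e-02 -1.59363502e-03] 0.9998891234105151
```

View pics/w5.png

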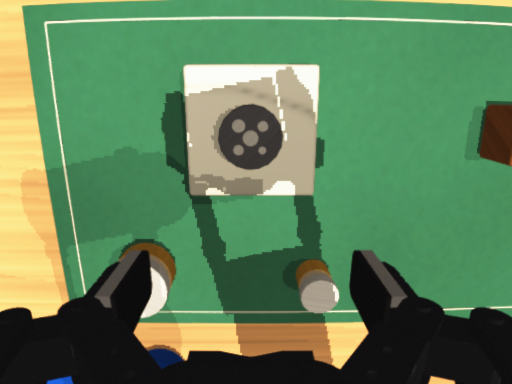

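The anvil stands on the slab, with its centre dimple at (250,138). The slab corners are at (183,66), (319,66), (314,194) and (189,194). Next I check the centring, then work out the wide jar.

Run:
```python
from h import *
import pickle
c=pickle.load(open('w5.pkl','rb'));im=c['img'];hsv=cv2.cvtColor(im,cv2.COLOR_RGB2HSV)
m=cv2.inRange(hsv,(0,0,95),(45,95,255));m[:40]=0;m[210:]=0;m[:,:165]=0;m[:,340:]=0
k=cv2.convexHull(max(cv2.findContours(m,0,2)[0],key=cv2.contourArea));P=cv2.approxPolyDP(k,6,True).reshape(-1,2);print(P.tolist())
w=plane(c,P,.033);print(w.round(4).tolist(),w.mean(0), plane(c,[(183,66),(319,66),(314,194),(189,194)],.033).mean(0))
n,l,st,ce=cv2.connectedComponentsWithStats(cv2.inRange(hsv[115:160,228:272],(0,0,80),(255,80,255)))
for a,q in zip(st[1:,4],ce[1:]):
    if a>15: print(a,(q+[228,115]).round(1),plane(c,[q+[228,115]],.058)[0].round(4))
t=pickle.load(open('c0.pkl','rb'))['top']; h=cv2.cvtColor(t['img'],cv2.COLOR_RGB2HSV)
m=cv2.inRange(h,(0,90,60),(14,255,255));m[:,:265]=0;m[:,325:]=0;m[:175]=0;m[205:]=0
x,y,w_,h_=cv2.boundingRect(np.argwhere(m)[:,::-1].astype(np.int32).reshape(-1,1,2));print(x,y,w_,h_,plane(t,[(x,y),(x+w_,y),(x+w_,y+h_),(x,y+h_)],.048))
```

```text
[[318, 65], [312, 193], [191, 194], [183, 67]]
[[0.6599, 0.0846, 0.033], [0.5536, 0.086, 0.033], [0.5542, 0.1922, 0.033], [0.6599, 0.1923, 0.033]] [0.60692162 0.13877921 0.033     ] [0.60669174 0.13855313 0.033     ]
158 [238.1 125.5] [0.6151 0.1485 0.058 ]
104 [262.4 125.9] [0.6145 0.1301 0.058 ]
220 [250.1 138. ] [0.6055 0.1395 0.058 ]
98 [238.  149.8] [0.5966 0.149  0.058 ]
58 [261.8 150. ] [0.5961 0.1306 0.058 ]
278 182 40 19 [[ 0.62509963 -0.07828507  0.048     ]
 [ 0.6268662  -0.18888756  0.048     ]
 [ 0.57400058 -0.18822328  0.048     ]
 [ 0.57244632 -0.07838947  0.048     ]]
```

Anvil is centred within ~1 mm. The jar's spot is the middle of the gap, about (0.6048, 0.003), with ~50 mm clear on each side. Now to the wide jar.

```bash
python3 -m jog '[{"dx":-20,"dy":-21.5,"dz":0,"ax":0,"ay":0,"az":0},{"dx":-20,"dy":-21.5,"dz":0,"ax":0,"ay":0,"az":0},{"dx":-21,"dy":-21.5,"dz":10,"ax":0,"ay":0,"az":0},{"dx":-20,"dy":-21.5,"dz":20,"ax":0,"ay":0,"az":0},{"dx":-20,"dy":-21.5,"dz":20,"ax":0,"ay":0,"az":0},{"dx":0,"dy":0,"dz":0,"ax":0,"ay":0,"az":0},{"dx":0,"dy":0,"dz":0,"ax":0,"ay":0,"az":0},{"dx":0,"dy":0,"dz":0,"ax":0,"ay":0,"az":0}]'
cat > lid.py <<'E'
from h import *
import sys
X=np.array([float(a) for a in sys.argv[1:4]]);R=int(sys.argv[4]);n=sys.argv[5];lo=int(sys.argv[6])
c=cam('wrist');im=c['img'];hsv=cv2.cvtColor(im,cv2.COLOR_RGB2HSV);s=bot.read_state();print(s['tool_pos'].round(4),s['tcp_rot'].round(4))
x,y=proj(c,[X])[0].astype(int);x0,y0=max(x-R,0),max(y-R,0);r=hsv[y0:y+R,x0:x+R]
k=max(cv2.findContours(cv2.inRange(r,(0,0,lo),(255,60,255)),0,2)[0],key=cv2.contourArea)
k=cv2.convexHull(k)+np.array([x0,y0]);e=cv2.fitEllipse(k);print('pred',x,y,e,plane(c,[e[0]],X[2])[0])
P=plane(c,k.reshape(-1,2),X[2]);print('span',P.min(0),P.max(0),(P.min(0)+P.max(0))/2)
b=im.copy();cv2.ellipse(b,e,(255,0,0),1);save(n,b)
E
python3 lid.py .467 .248 .048 60 w6 150
```

```text
time: 8.93
tool_pos: [0.4684, 0.2484, 0.3001]
tcp_rot: [3.141, -0.022, -0.001]
wrist_force: [-0.1, -0.7, 0.7]
width: 0.999
grip_force: 0.0
[0.4689 0.2482 0.3009] [ 3.1414e+00 -2.3500e-02  1.2000e-03]
pred 251 203 ((260.11456298828125, 181.57684326171875), (35.54798126220703, 69.32160949707031), 110.13838195800781) [0.48241093 0.24199993 0.048     ]
span [0.47200955 0.21973054 0.048     ] [0.49584697 0.26535027 0.048     ] [0.48392826 0.24254041 0.048     ]
```

View pics/w6.png

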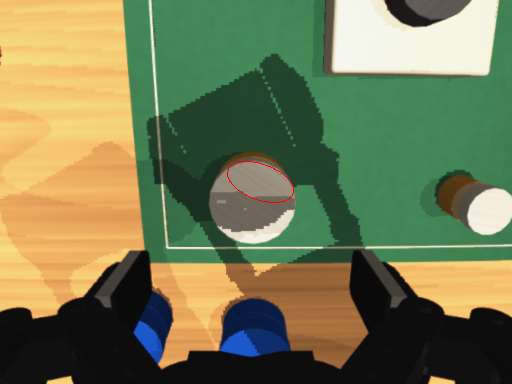

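The wide jar is at (252,200), with its lid spanning u 209–295 and partly shadowed, which split the mask. It is centred between the fingers and matches the prediction of (251,203). Descend and grip.

```bash
python3 -m jog '[{"dx":0,"dy":0,"dz":25,"ax":0,"ay":0,"az":0},{"dx":0,"dy":0,"dz":30,"ax":0,"ay":0,"az":0},{"dx":0,"dy":0,"dz":25,"ax":0,"ay":0,"az":0},{"dx":0,"dy":0,"dz":20,"ax":0,"ay":0,"az":0},{"dx":0,"dy":0,"dz":17,"ax":0,"ay":0,"az":0},{"dx":0,"dy":0,"dz":0,"ax":0,"ay":0,"az":0},{"dx":0,"dy":0,"dz":0,"ax":0,"ay":0,"az":0}]'
python3 -m jog '[{"dx":0,"dy":0,"dz":0,"ax":0,"ay":0,"az":0},{"dx":0,"dy":0,"dz":0,"ax":0,"ay":0,"az":0},{"dx":0,"dy":0,"dz":0,"ax":0,"ay":0,"az":0},{"dx":0,"dy":0,"dz":0,"ax":0,"ay":0,"az":0},{"dx":0,"dy":0,"dz":0,"ax":0,"ay":0,"az":0},{"dx":0,"dy":0,"dz":0,"ax":0,"ay":0,"az":0},{"dx":0,"dy":0,"dz":0,"ax":0,"ay":0,"az":0}]' 0 40
```

```text
time: 9.57
tool_pos: [0.4687, 0.2476, 0.1835]
tcp_rot: [3.141, -0.026, -0.001]
wrist_force: [0.4, -0.4, 0.9]
width: 1.0
grip_force: 0.0
time: 10.15
tool_pos: [0.4692, 0.2487, 0.1859]
tcp_rot: [-3.14, 0.023, -0.006]
wrist_force: [1.7, -2.0, 6.3]
width: 0.697
grip_force: 43.7
```

```bash
python3 -m jog '[{"dx":0,"dy":0,"dz":-10,"ax":0,"ay":0,"az":0},{"dx":0,"dy":0,"dz":-30,"ax":0,"ay":0,"az":0},{"dx":0,"dy":0,"dz":-30,"ax":0,"ay":0,"az":0},{"dx":0,"dy":0,"dz":-30,"ax":0,"ay":0,"az":0},{"dx":0,"dy":0,"dz":-30,"ax":0,"ay":0,"az":0},{"dx":14,"dy":24,"dz":-20,"ax":0,"ay":0,"az":0},{"dx":14,"dy":24,"dz":0,"ax":0,"ay":0,"az":0},{"dx":14,"dy":24,"dz":0,"ax":0,"ay":0,"az":0},{"dx":14,"dy":24,"dz":0,"ax":0,"ay":0,"az":0},{"dx":14,"dy":24,"dz":0,"ax":0,"ay":0,"az":0},{"dx":14,"dy":24,"dz":0,"ax":0,"ay":0,"az":0},{"dx":14,"dy":24,"dz":0,"ax":0,"ay":0,"az":0},{"dx":14,"dy":25,"dz":0,"ax":0,"ay":0,"az":0},{"dx":14,"dy":25,"dz":0,"ax":0,"ay":0,"az":0},{"dx":12,"dy":25,"dz":0,"ax":0,"ay":0,"az":0},{"dx":0,"dy":0,"dz":0,"ax":0,"ay":0,"az":0},{"dx":0,"dy":0,"dz":0,"ax":0,"ay":0,"az":0},{"dx":0,"dy":0,"dz":0,"ax":0,"ay":0,"az":0}]'
python3 - <<'E'
from h import *
import pickle
c=cam('wrist');im=c['img'];save('w7',im);pickle.dump(c,open('w7.pkl','wb'));s=bot.read_state();print(s['tool_pos'],s['tcp_rot'],s['width'])
E
```

```text
time: 11.65
tool_pos: [0.6016, 0.0035, 0.3337]
tcp_rot: [-3.141, 0.024, 0.002]
wrist_force: [-0.5, -0.8, -1.6]
width: 0.691
grip_force: 43.9
[0.60153714 0.0039882  0.33363281] [-3.14087685e+00  2.25998557e-02  1.46437324e-03] 0.6945183579576185
```

View pics/w7.png

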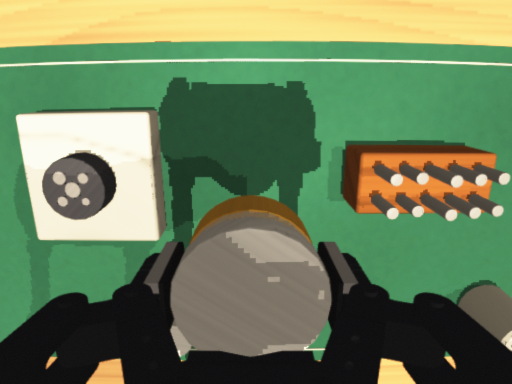

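The held jar's lid centre is at ~(251,284). The slab's top right edge runs (157,112)–(163,240), the stand's near top-left corner is at (361,212) and its far one at (361,153). Compute the gap and the jar's offset.

Run:
```python
from h import *
import pickle
c=pickle.load(open('w7.pkl','rb'))
print('slab R',plane(c,[(157,112),(163,240)],.033).round(4).tolist(),'near/far mid x',plane(c,[(95,111),(95,241)],.033).round(4).tolist())
print('stand',plane(c,[(361,153),(361,212),(495,153),(500,211)],.048).round(4).tolist())
print('jar',plane(c,[(251,284)],.048+.3337-.1859))
im=c['img'];h=cv2.cvtColor(im,cv2.COLOR_RGB2HSV);print(plane(c,[(171,284),(331,284),(251,356)],.196))
```

```text
slab R [[0.6601, 0.0761, 0.033], [0.5522, 0.0807, 0.033]] near/far mid x [[0.6622, 0.1252, 0.033], [0.5517, 0.141, 0.033]]
stand [[0.6282, -0.08, 0.048], [0.5808, -0.0835, 0.048], [0.6275, -0.1865, 0.048], [0.5795, -0.2, 0.048]]
jar [[0.60722628 0.00370909 0.1958    ]]
[[ 0.60762325  0.03233282  0.196     ]
 [ 0.606819   -0.02488884  0.196     ]
 [ 0.57545688  0.00417329  0.196     ]]
```

```bash
python3 -m jog '[{"dx":1.5,"dy":2.5,"dz":20,"ax":0,"ay":0,"az":0},{"dx":0,"dy":0,"dz":30,"ax":0,"ay":0,"az":0},{"dx":0,"dy":0,"dz":30,"ax":0,"ay":0,"az":0},{"dx":0,"dy":0,"dz":30,"ax":0,"ay":0,"az":0},{"dx":0,"dy":0,"dz":20,"ax":0,"ay":0,"az":0},{"dx":0,"dy":0,"dz":10,"ax":0,"ay":0,"az":0},{"dx":0,"dy":0,"dz":0,"ax":0,"ay":0,"az":0},{"dx":0,"dy":0,"dz":0,"ax":0,"ay":0,"az":0}]'
```

```text
time: 12.37
tool_pos: [0.6036, 0.0016, 0.1939]
tcp_rot: [-3.141, 0.021, 0.001]
wrist_force: [-0.6, -0.3, -1.6]
width: 0.688
grip_force: 43.9
```

```bash
python3 -m jog '[{"dx":0,"dy":0,"dz":4,"ax":0,"ay":0,"az":0},{"dx":0,"dy":0,"dz":3,"ax":0,"ay":0,"az":0},{"dx":0,"dy":0,"dz":1.5,"ax":0,"ay":0,"az":0},{"dx":0,"dy":0,"dz":0,"ax":0,"ay":0,"az":0},{"dx":0,"dy":0,"dz":0,"ax":0,"ay":0,"az":0}]'
```

```text
time: 12.78
tool_pos: [0.6041, 0.0007, 0.186]
tcp_rot: [-3.141, 0.023, -0.002]
wrist_force: [0.3, 0.3, -0.7]
width: 0.693
grip_force: 44.2
```

```bash
python3 -m jog '[{"dx":0,"dy":0,"dz":0,"ax":0,"ay":0,"az":0},{"dx":0,"dy":0,"dz":0,"ax":0,"ay":0,"az":0},{"dx":0,"dy":0,"dz":0,"ax":0,"ay":0,"az":0},{"dx":0,"dy":0,"dz":0,"ax":0,"ay":0,"az":0},{"dx":0,"dy":0,"dz":-10,"ax":0,"ay":0,"az":0},{"dx":0,"dy":0,"dz":-30,"ax":0,"ay":0,"az":0},{"dx":0,"dy":0,"dz":-35,"ax":0,"ay":0,"az":0},{"dx":0,"dy":0,"dz":-35,"ax":0,"ay":0,"az":0},{"dx":-20,"dy":0,"dz":-35,"ax":0,"ay":0,"az":0},{"dx":-30,"dy":0,"dz":-20,"ax":0,"ay":0,"az":0},{"dx":0,"dy":0,"dz":0,"ax":0,"ay":0,"az":0},{"dx":0,"dy":0,"dz":0,"ax":0,"ay":0,"az":0},{"dx":0,"dy":0,"dz":0,"ax":0,"ay":0,"az":0}]' 1 40
python3 - <<'E'
from h import *
import pickle
c=cam('wrist');im=c['img'];save('w8',im);pickle.dump(c,open('w8.pkl','wb'));s=bot.read_state();print(s['tool_pos'],s['tcp_rot'],s['width'])
E
```

```text
time: 13.87
tool_pos: [0.5535, 0.0015, 0.3505]
tcp_rot: [3.141, -0.023, 0.002]
wrist_force: [0.0, -0.4, 0.2]
width: 1.002
grip_force: 0.0
[0.5536126  0.00150498 0.34949922] [-3.14143535e+00  2.31747196e-02  1.25246793e-03] 0.9994407074903895
```

View pics/w8.png

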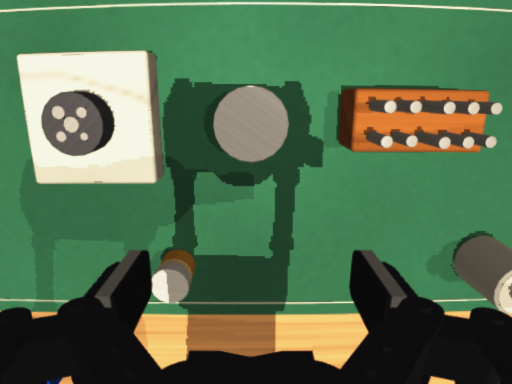

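The wide jar stands upright in the gap with its lid at (251,124). The slab spans (20–160, 51–183) and the stand's top (355–487, 89–152). The small jar's lid is at (171,282).

Run:
```python
from h import *
import pickle
c=pickle.load(open('w8.pkl','rb'));im=c['img'];h=cv2.cvtColor(im,cv2.COLOR_RGB2HSV)
m=cv2.inRange(h[75:170,200:305],(0,0,60),(60,60,255));k=cv2.convexHull(max(cv2.findContours(m,0,2)[0],key=cv2.contourArea))+np.array([200,75])
e=cv2.fitEllipse(k);P=plane(c,k.reshape(-1,2),.048);print('jar',e,plane(c,[e[0]],.048),np.ptp(P,axis=0))
print('slab edge x',plane(c,[(90,51),(90,183)],.033)[:,0],plane(c,[(154,51),(161,182)],.033))
print('stand x',plane(c,[(420,89),(420,152)],.048)[:,0],plane(c,[(355,89),(355,151)],.048))
m=cv2.inRange(h[245:310,140:205],(0,0,165),(255,50,255));k=cv2.convexHull(max(cv2.findContours(m,0,2)[0],key=cv2.contourArea))+np.array([140,245])
print('small',cv2.minEnclosingCircle(k),plane(c,[cv2.minEnclosingCircle(k)[0],(171,282)],.048))
```

```text
jar ((250.46189880371094, 123.40013122558594), (75.96336364746094, 77.12368774414062), 0.9702732563018799) [[0.60239824 0.00132432 0.048     ]] [5.99123504e-02 5.91613796e-02 5.55111512e-17]
slab edge x [0.66121863 0.5523223 ] [[0.65943542 0.076998   0.033     ]
 [0.55221942 0.08010177 0.033     ]]
stand x [0.62780022 0.57828745] [[ 0.62775919 -0.07960868  0.048     ]
 [ 0.5795377  -0.08267241  0.048     ]]
small ((163.0, 289.375), 19.605981826782227) [[0.45484658 0.08347382 0.048     ]
 [0.46247837 0.07542463 0.048     ]]
```

Jar at (0.6024, 0.0013), in line within ~3 mm and ~47 mm clear on both sides. Next, the small jar at ~(0.460, 0.0755).

```bash
python3 -m jog '[{"dx":-19,"dy":-14.5,"dz":0,"ax":0,"ay":0,"az":0},{"dx":-19,"dy":-14.5,"dz":0,"ax":0,"ay":0,"az":0},{"dx":-19,"dy":-14.5,"dz":10,"ax":0,"ay":0,"az":0},{"dx":-19,"dy":-14.5,"dz":20,"ax":0,"ay":0,"az":0},{"dx":-19,"dy":-14.5,"dz":20,"ax":0,"ay":0,"az":0},{"dx":0,"dy":0,"dz":0,"ax":0,"ay":0,"az":0},{"dx":0,"dy":0,"dz":0,"ax":0,"ay":0,"az":0},{"dx":0,"dy":0,"dz":0,"ax":0,"ay":0,"az":0}]'
python3 lid.py .460 .0755 .048 45 w9 80
```

```text
time: 14.58
tool_pos: [0.4604, 0.0754, 0.2995]
tcp_rot: [3.141, -0.022, -0.002]
wrist_force: [0.2, -1.0, 0.2]
width: 1.0
grip_force: 0.0
[0.461  0.0753 0.3004] [ 3.1414e+00 -2.3200e-02  1.0000e-03]
pred 250 202 ((247.98231506347656, 202.53890991210938), (51.10890197753906, 52.01472473144531), 3.3988425731658936) [0.45985036 0.07752714 0.048     ]
span [0.44118057 0.06048297 0.048     ] [0.47775084 0.09470304 0.048     ] [0.45946571 0.07759301 0.048     ]
```

View pics/w9.png

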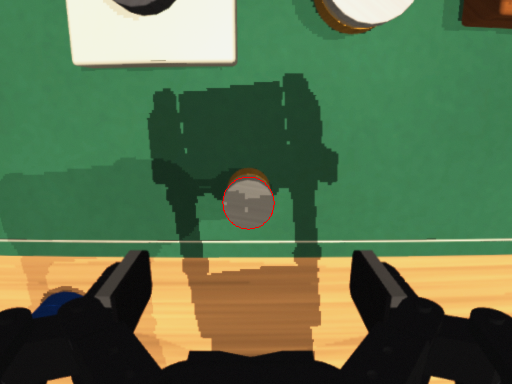

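The fit is clean: lid at (248,202), 36 mm wide as given, at (0.4598, 0.0775). Descend and grip gently.

```bash
python3 -m jog '[{"dx":-1,"dy":-2,"dz":25,"ax":0,"ay":0,"az":0},{"dx":0,"dy":0,"dz":30,"ax":0,"ay":0,"az":0},{"dx":0,"dy":0,"dz":25,"ax":0,"ay":0,"az":0},{"dx":0,"dy":0,"dz":20,"ax":0,"ay":0,"az":0},{"dx":0,"dy":0,"dz":12,"ax":0,"ay":0,"az":0},{"dx":0,"dy":0,"dz":0,"ax":0,"ay":0,"az":0},{"dx":0,"dy":0,"dz":0,"ax":0,"ay":0,"az":0}]'
python3 -m jog '[{"dx":0,"dy":0,"dz":0,"ax":0,"ay":0,"az":0},{"dx":0,"dy":0,"dz":0,"ax":0,"ay":0,"az":0},{"dx":0,"dy":0,"dz":0,"ax":0,"ay":0,"az":0},{"dx":0,"dy":0,"dz":0,"ax":0,"ay":0,"az":0},{"dx":0,"dy":0,"dz":0,"ax":0,"ay":0,"az":0},{"dx":0,"dy":0,"dz":0,"ax":0,"ay":0,"az":0},{"dx":0,"dy":0,"dz":0,"ax":0,"ay":0,"az":0},{"dx":0,"dy":0,"dz":0,"ax":0,"ay":0,"az":0},{"dx":0,"dy":0,"dz":0,"ax":0,"ay":0,"az":0},{"dx":0,"dy":0,"dz":0,"ax":0,"ay":0,"az":0}]' 0 30
```

```text
time: 15.22
tool_pos: [0.4598, 0.077, 0.1883]
tcp_rot: [3.141, -0.025, -0.0]
wrist_force: [0.2, 0.1, 1.0]
width: 0.997
grip_force: 0.0
time: 16.05
tool_pos: [0.4594, 0.0775, 0.1893]
tcp_rot: [-3.141, 0.023, -0.003]
wrist_force: [0.3, -0.8, 5.6]
width: 0.413
grip_force: 29.8
```

```bash
python3 -m jog '[{"dx":0,"dy":0,"dz":-10,"ax":0,"ay":0,"az":0},{"dx":0,"dy":0,"dz":-30,"ax":0,"ay":0,"az":0},{"dx":0,"dy":0,"dz":-35,"ax":0,"ay":0,"az":0},{"dx":0,"dy":0,"dz":-35,"ax":0,"ay":0,"az":0},{"dx":24,"dy":12.5,"dz":0,"ax":0,"ay":0,"az":0},{"dx":24,"dy":12.5,"dz":0,"ax":0,"ay":0,"az":0},{"dx":24,"dy":12.5,"dz":0,"ax":0,"ay":0,"az":0},{"dx":24,"dy":12.5,"dz":0,"ax":0,"ay":0,"az":0},{"dx":24,"dy":12.5,"dz":0,"ax":0,"ay":0,"az":0},{"dx":23,"dy":12,"dz":0,"ax":0,"ay":0,"az":0},{"dx":0,"dy":0,"dz":20,"ax":0,"ay":0,"az":0},{"dx":0,"dy":0,"dz":20,"ax":0,"ay":0,"az":0},{"dx":0,"dy":0,"dz":12,"ax":0,"ay":0,"az":0},{"dx":0,"dy":0,"dz":0,"ax":0,"ay":0,"az":0},{"dx":0,"dy":0,"dz":0,"ax":0,"ay":0,"az":0},{"dx":0,"dy":0,"dz":0,"ax":0,"ay":0,"az":0}]'
```

```text
time: 17.38
tool_pos: [0.6008, 0.001, 0.2471]
tcp_rot: [3.141, -0.023, 0.002]
wrist_force: [0.3, 0.0, -0.3]
width: 0.412
grip_force: 30.1
```

```bash
python3 -m jog '[{"dx":1.5,"dy":0,"dz":6,"ax":0,"ay":0,"az":0},{"dx":0,"dy":0,"dz":3,"ax":0,"ay":0,"az":0},{"dx":0,"dy":0,"dz":2,"ax":0,"ay":0,"az":0},{"dx":0,"dy":0,"dz":1.5,"ax":0,"ay":0,"az":0},{"dx":0,"dy":0,"dz":0,"ax":0,"ay":0,"az":0},{"dx":0,"dy":0,"dz":0,"ax":0,"ay":0,"az":0},{"dx":0,"dy":0,"dz":0,"ax":0,"ay":0,"az":0}]'
```

```text
time: 17.97
tool_pos: [0.6023, 0.0009, 0.2344]
tcp_rot: [-3.141, 0.023, -0.001]
wrist_force: [-1.7, 0.6, 5.2]
width: 0.415
grip_force: 30.3
```

Contact at the expected height (5 N up). Release, rise and look.

```bash
python3 -m jog '[{"dx":0,"dy":0,"dz":0,"ax":0,"ay":0,"az":0},{"dx":0,"dy":0,"dz":0,"ax":0,"ay":0,"az":0},{"dx":0,"dy":0,"dz":0,"ax":0,"ay":0,"az":0},{"dx":0,"dy":0,"dz":0,"ax":0,"ay":0,"az":0},{"dx":0,"dy":0,"dz":0,"ax":0,"ay":0,"az":0},{"dx":0,"dy":0,"dz":-10,"ax":0,"ay":0,"az":0},{"dx":0,"dy":0,"dz":-30,"ax":0,"ay":0,"az":0},{"dx":0,"dy":0,"dz":-30,"ax":0,"ay":0,"az":0},{"dx":0,"dy":0,"dz":-30,"ax":0,"ay":0,"az":0},{"dx":-10,"dy":0,"dz":-30,"ax":0,"ay":0,"az":0},{"dx":-30,"dy":0,"dz":0,"ax":0,"ay":0,"az":0},{"dx":-30,"dy":30,"dz":0,"ax":0,"ay":0,"az":0},{"dx":-10,"dy":30,"dz":0,"ax":0,"ay":0,"az":0},{"dx":0,"dy":0,"dz":0,"ax":0,"ay":0,"az":0},{"dx":0,"dy":0,"dz":0,"ax":0,"ay":0,"az":0},{"dx":0,"dy":0,"dz":0,"ax":0,"ay":0,"az":0}]' 1 40
python3 - <<'E'
from h import *
import pickle
c=cam('wrist');im=c['img'];save('w10',im);pickle.dump(c,open('w10.pkl','wb'));s=bot.read_state();print(s['tool_pos'],s['tcp_rot'],s['width'])
E
```

```text
time: 19.3
tool_pos: [0.5221, -0.0575, 0.3645]
tcp_rot: [-3.141, 0.025, -0.002]
wrist_force: [0.5, 0.1, -0.4]
width: 0.996
grip_force: 0.0
[ 0.52230975 -0.05716798  0.36422595] [-3.14114470e+00  2.33043799e-02 -1.64738931e-03] 1.000745855937627
```

View pics/w10.png

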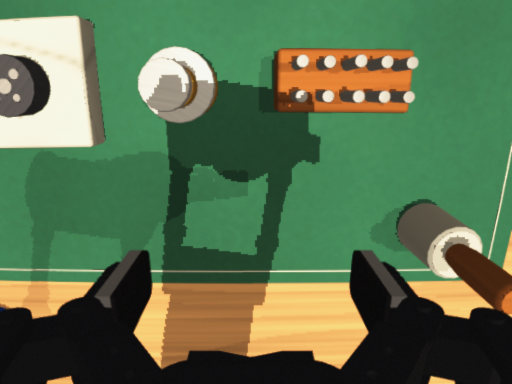

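The small jar stands on the wide jar: its lid is at (166,83) and the wide lid is centred at ~(178,85). The maul's head top ring is at (454,249) with the handle running to (508,297).

Run:
```python
from h import *
import pickle
c=pickle.load(open('w10.pkl','rb'))
print('small',plane(c,[(166,83)],.093),'wide',plane(c,[(178,85)],.048),'maul head top',plane(c,[(454,249)],.071),'top',plane(c,[(508,297)],.143))
```

```text
small [[ 0.60174914 -0.00076076  0.093     ]] wide [[6.01608985e-01 3.71499786e-04 4.80000000e-02]] maul head top [[ 0.46368913 -0.23196911  0.071     ]] top [[ 0.46228564 -0.22904757  0.143     ]]
```

Stack is concentric within ~1 mm. Go over the maul at ~(0.4615, −0.233), staying high, and check the handle top numerically.

```bash
python3 -m jog '[{"dx":-9.5,"dy":29.5,"dz":0,"ax":0,"ay":0,"az":0},{"dx":-9.5,"dy":29.5,"dz":0,"ax":0,"ay":0,"az":0},{"dx":-9.5,"dy":29.5,"dz":0,"ax":0,"ay":0,"az":0},{"dx":-9.5,"dy":29.5,"dz":0,"ax":0,"ay":0,"az":0},{"dx":-10,"dy":29.5,"dz":0,"ax":0,"ay":0,"az":0},{"dx":-10,"dy":29.5,"dz":0,"ax":0,"ay":0,"az":0},{"dx":0,"dy":0,"dz":0,"ax":0,"ay":0,"az":0},{"dx":0,"dy":0,"dz":0,"ax":0,"ay":0,"az":0},{"dx":0,"dy":0,"dz":0,"ax":0,"ay":0,"az":0}]'
python3 - <<'E'
from h import *
c=cam('wrist');im=c['img'];save('w11',im);hsv=cv2.cvtColor(im,cv2.COLOR_RGB2HSV)
for z in(.071,.143):print(z,proj(c,[(.4615,-.233,z)]))
x,y=proj(c,[(.4615,-.233,.143)])[0].astype(int)
r=hsv[y-60:y+60,x-60:x+60];o=np.array([x-60,y-60])
hm=cv2.inRange(r,(0,110,30),(15,255,255))
n,l,st,ce=cv2.connectedComponentsWithStats(hm)
for s in st[1:]:
    if s[4]>150:
        b=s[:2]+o; print(b,s[2:]); cx=b[0]+s[2]/2; print('centre y from col, bottom->x', plane(c,[(cx,b[1]+s[3]-s[2]/2),(b[0],b[1]+s[3]-s[2]/2),(b[0]+s[2],b[1]+s[3]-s[2]/2)],.143))
for v in range(-50,55,10): print(v+y,[tuple(im[y+v,x+d]) and '%d,%d,%d'%tuple(im[y+v,x+d]) for d in(-24,-12,0,12,24)])
E
```

```text
time: 20.1
tool_pos: [0.4619, -0.2331, 0.3635]
tcp_rot: [-3.141, 0.023, 0.0]
wrist_force: [-0.4, 1.2, 0.3]
width: 0.998
grip_force: 0.0
0.071 [[251.34241458 186.82698108]]
0.143 [[251.40662511 218.66994959]]
[235 178] [  41   62 2003]
centre y from col, bottom->x [[ 0.46094138 -0.23542303  0.143     ]
 [ 0.46110565 -0.2232501   0.143     ]
 [ 0.46076984 -0.2475966   0.143     ]]
[191 235] [  50   43 1282]
centre y from col, bottom->x [[ 0.43933555 -0.21098106  0.143     ]
 [ 0.43949137 -0.19559327  0.143     ]
 [ 0.43915347 -0.22631829  0.143     ]]
168 ['68,70,55', '139,129,108', '155,145,122', '155,145,121', '133,123,102']
178 ['123,115,96', '119,109,91', '116,97,76', '155,144,120', '156,143,121']
188 ['108,99,83', '106,95,78', '67,34,17', '73,38,18', '154,144,120']
198 ['102,95,78', '67,36,16', '67,34,15', '75,39,18', '154,144,120']
208 ['71,139,91', '67,35,15', '79,42,20', '95,48,21', '127,117,97']
218 ['70,138,90', '76,41,18', '89,47,22', '87,46,19', '61,38,19']
228 ['33,67,44', '73,39,18', '88,45,19', '86,45,19', '67,106,66']
238 ['169,112,61', '245,201,115', '76,41,18', '123,77,39', '245,188,106']
248 ['155,105,58', '245,190,108', '245,189,108', '245,189,107', '244,186,104']
258 ['246,194,111', '246,194,111', '246,194,111', '246,193,110', '246,194,110']
268 ['246,194,111', '246,193,110', '246,195,112', '246,196,112', '246,196,110']
```

Handle top at (0.461, −0.235), between the fingers. Descend along the handle and grip.

```bash
python3 -m jog '[{"dx":-1,"dy":2,"dz":25,"ax":0,"ay":0,"az":0},{"dx":0,"dy":0,"dz":25,"ax":0,"ay":0,"az":0},{"dx":0,"dy":0,"dz":25,"ax":0,"ay":0,"az":0},{"dx":0,"dy":0,"dz":20,"ax":0,"ay":0,"az":0},{"dx":0,"dy":0,"dz":0,"ax":0,"ay":0,"az":0},{"dx":0,"dy":0,"dz":0,"ax":0,"ay":0,"az":0}]'
python3 -m jog '[{"dx":0,"dy":0,"dz":0,"ax":0,"ay":0,"az":0},{"dx":0,"dy":0,"dz":0,"ax":0,"ay":0,"az":0},{"dx":0,"dy":0,"dz":0,"ax":0,"ay":0,"az":0},{"dx":0,"dy":0,"dz":0,"ax":0,"ay":0,"az":0},{"dx":0,"dy":0,"dz":0,"ax":0,"ay":0,"az":0},{"dx":0,"dy":0,"dz":0,"ax":0,"ay":0,"az":0},{"dx":0,"dy":0,"dz":0,"ax":0,"ay":0,"az":0},{"dx":0,"dy":0,"dz":0,"ax":0,"ay":0,"az":0},{"dx":0,"dy":0,"dz":0,"ax":0,"ay":0,"az":0},{"dx":0,"dy":0,"dz":0,"ax":0,"ay":0,"az":0},{"dx":0,"dy":0,"dz":0,"ax":0,"ay":0,"az":0}]' 0 60
```

```text
time: 20.65
tool_pos: [0.4602, -0.2341, 0.2676]
tcp_rot: [-3.14, 0.02, 0.004]
wrist_force: [0.9, 0.0, 0.7]
width: 0.998
grip_force: 0.0
time: 21.57
tool_pos: [0.4608, -0.236, 0.2699]
tcp_rot: [3.141, -0.024, 0.003]
wrist_force: [0.2, 1.2, 5.9]
width: 0.288
grip_force: 59.7
```

```bash
python3 -m jog '[{"dx":0,"dy":0,"dz":-10,"ax":0,"ay":0,"az":0},{"dx":0,"dy":0,"dz":-30,"ax":0,"ay":0,"az":0},{"dx":0,"dy":0,"dz":-30,"ax":0,"ay":0,"az":0},{"dx":0,"dy":0,"dz":-30,"ax":0,"ay":0,"az":0},{"dx":0,"dy":0,"dz":-30,"ax":0,"ay":0,"az":0},{"dx":0,"dy":0,"dz":0,"ax":0,"ay":0,"az":0}]'
python3 -m jog '[{"dx":4,"dy":-15,"dz":0,"ax":0,"ay":0,"az":0},{"dx":9,"dy":-30,"dz":0,"ax":0,"ay":0,"az":0},{"dx":9,"dy":-30,"dz":0,"ax":0,"ay":0,"az":0},{"dx":9,"dy":-30,"dz":0,"ax":0,"ay":0,"az":0},{"dx":9,"dy":-30,"dz":0,"ax":0,"ay":0,"az":0},{"dx":9,"dy":-30,"dz":0,"ax":0,"ay":0,"az":0},{"dx":9,"dy":-30,"dz":0,"ax":0,"ay":0,"az":0},{"dx":9,"dy":-30,"dz":0,"ax":0,"ay":0,"az":0},{"dx":9,"dy":-30,"dz":0,"ax":0,"ay":0,"az":0},{"dx":9,"dy":-30,"dz":0,"ax":0,"ay":0,"az":0},{"dx":9,"dy":-30,"dz":0,"ax":0,"ay":0,"az":0},{"dx":9,"dy":-30,"dz":0,"ax":0,"ay":0,"az":0},{"dx":9,"dy":-30,"dz":0,"ax":0,"ay":0,"az":0},{"dx":9,"dy":-30,"dz":0,"ax":0,"ay":0,"az":0},{"dx":9,"dy":-30,"dz":0,"ax":0,"ay":0,"az":0},{"dx":9,"dy":-30,"dz":0,"ax":0,"ay":0,"az":0},{"dx":4,"dy":-24,"dz":0,"ax":0,"ay":0,"az":0},{"dx":0,"dy":0,"dz":0,"ax":0,"ay":0,"az":0},{"dx":0,"dy":0,"dz":0,"ax":0,"ay":0,"az":0},{"dx":0,"dy":0,"dz":0,"ax":0,"ay":0,"az":0}]'
```

```text
time: 22.07
tool_pos: [0.4616, -0.2365, 0.4057]
tcp_rot: [3.136, -0.023, 0.015]
wrist_force: [2.2, -1.0, -1.8]
width: 0.292
grip_force: 59.7
time: 23.73
tool_pos: [0.6098, 0.2508, 0.3968]
tcp_rot: [3.14, -0.022, -0.005]
wrist_force: [1.0, -0.2, -3.4]
width: 0.288
grip_force: 60.1
```

```bash
python3 -m jog '[{"dx":-1.5,"dy":0,"dz":20,"ax":0,"ay":0,"az":0},{"dx":0,"dy":0,"dz":30,"ax":0,"ay":0,"az":0},{"dx":0,"dy":0,"dz":30,"ax":0,"ay":0,"az":0},{"dx":0,"dy":0,"dz":25,"ax":0,"ay":0,"az":0},{"dx":0,"dy":0,"dz":12,"ax":0,"ay":0,"az":0},{"dx":0,"dy":0,"dz":0,"ax":0,"ay":0,"az":0},{"dx":0,"dy":0,"dz":0,"ax":0,"ay":0,"az":0},{"dx":0,"dy":0,"dz":0,"ax":0,"ay":0,"az":0}]'
```

```text
time: 24.4
tool_pos: [0.6098, 0.2511, 0.2838]
tcp_rot: [-3.14, 0.024, -0.005]
wrist_force: [0.9, -0.4, -2.7]
width: 0.286
grip_force: 60.1
```

```bash
python3 -m jog '[{"dx":-1.5,"dy":0,"dz":5,"ax":0,"ay":0,"az":0},{"dx":0,"dy":0,"dz":4,"ax":0,"ay":0,"az":0},{"dx":0,"dy":0,"dz":2,"ax":0,"ay":0,"az":0},{"dx":0,"dy":0,"dz":1.5,"ax":0,"ay":0,"az":0},{"dx":0,"dy":0,"dz":0,"ax":0,"ay":0,"az":0},{"dx":0,"dy":0,"dz":0,"ax":0,"ay":0,"az":0},{"dx":0,"dy":0,"dz":0,"ax":0,"ay":0,"az":0}]'
```

```text
time: 24.98
tool_pos: [0.6076, 0.2514, 0.27]
tcp_rot: [-3.141, 0.023, -0.002]
wrist_force: [-0.3, -0.6, 1.2]
width: 0.286
grip_force: 60.5
```

Contact at grasp height and the weight is carried. Release, rise straight, and back away; then a last look.

```bash
python3 -m jog '[{"dx":0,"dy":0,"dz":0,"ax":0,"ay":0,"az":0},{"dx":0,"dy":0,"dz":0,"ax":0,"ay":0,"az":0},{"dx":0,"dy":0,"dz":0,"ax":0,"ay":0,"az":0},{"dx":0,"dy":0,"dz":0,"ax":0,"ay":0,"az":0},{"dx":0,"dy":0,"dz":0,"ax":0,"ay":0,"az":0},{"dx":0,"dy":0,"dz":0,"ax":0,"ay":0,"az":0},{"dx":0,"dy":0,"dz":-10,"ax":0,"ay":0,"az":0},{"dx":0,"dy":0,"dz":-30,"ax":0,"ay":0,"az":0},{"dx":0,"dy":0,"dz":-30,"ax":0,"ay":0,"az":0},{"dx":0,"dy":0,"dz":-30,"ax":0,"ay":0,"az":0},{"dx":-25,"dy":10,"dz":-25,"ax":0,"ay":0,"az":0},{"dx":-25,"dy":20,"dz":-20,"ax":0,"ay":0,"az":0},{"dx":-25,"dy":25,"dz":0,"ax":0,"ay":0,"az":0},{"dx":-25,"dy":25,"dz":0,"ax":0,"ay":0,"az":0},{"dx":-20,"dy":25,"dz":0,"ax":0,"ay":0,"az":0},{"dx":0,"dy":0,"dz":0,"ax":0,"ay":0,"az":0},{"dx":0,"dy":0,"dz":0,"ax":0,"ay":0,"az":0},{"dx":0,"dy":0,"dz":0,"ax":0,"ay":0,"az":0}]' 1 40
python3 - <<'E'
from h import *
import pickle
c=cam('wrist');pickle.dump(c,open('wf.pkl','wb'));s=cam('scene');t=cam('top');print(bot.read_state()['tool_pos'])
a=cv2.resize(s['img'][120:300,170:400],(500,391),interpolation=2)
b=cv2.resize(c['img'],(500,375))
save('final',np.vstack([np.hstack([b[:300,:],])[:, :400], a[:300,:400]])); 
A=np.zeros((600,800,3),np.uint8);A[:384,:512]=c['img'];q=cv2.resize(s['img'][130:260,190:400],None,fx=1.6,fy=1.6);A[384:384+q.shape[0],:q.shape[1]]=q
q=t['img'][100:300,60:348];A[384:584,345:345+288]=q;save('final',A)
E
```

```text
time: 26.48
tool_pos: [0.4862, 0.1482, 0.4152]
tcp_rot: [-3.141, 0.024, -0.003]
wrist_force: [1.2, 0.8, 1.0]
width: 0.999
grip_force: 0.0
[0.48664564 0.14875472 0.41451446]
```

View pics/final.png

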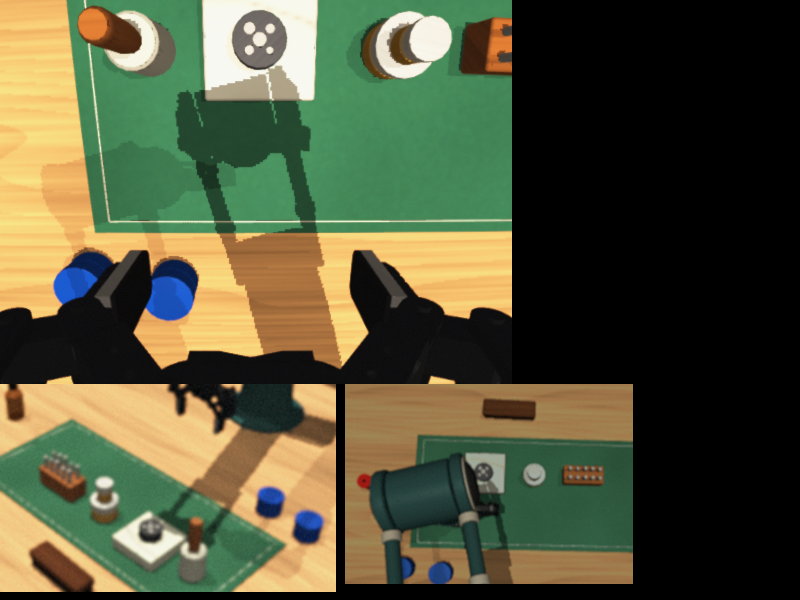

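The picture shows everything standing. The maul's head top is at (131,41) and its handle top at (96,25); the anvil's dimple is at (260,39), and the jar stack at (400,45) with the small lid at (431,38). One numeric check of the maul, then hand in.

Run:
```python
from h import *
import pickle
c=pickle.load(open('wf.pkl','rb'))
print('maul',plane(c,[(131,41)],.071),plane(c,[(96,25)],.143),'anvil',plane(c,[(260,39)],.058),'small',plane(c,[(431,38)],.093),'wide',plane(c,[(404,45)],.048))
print(bot.finish_job())
```

```text
maul [[0.6045756  0.25058323 0.071     ]] [[0.60457444 0.24960244 0.143     ]] anvil [[0.60541668 0.13883305 0.058     ]] small [[0.60104778 0.00134319 0.093     ]] wide [[0.6013445  0.00416919 0.048     ]]
the job is handed in; nothing more can be done
None
```

The bench is laid out and handed in: anvil centred on the slab within about 1 mm, wide jar about 3 mm off line and 47 mm clear of slab and stand, small jar on its lid 1–3 mm off centre, maul upright about 3 cm from the slab and 2–3 mm off level with its middle; the spool, oil bottle and brush were never approached, though I didn't re-measure them.

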